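# Set the fume inlet's iris damper

## Robot

A 6-joint arm with a two-finger parallel gripper is mounted at the origin on the work surface. World frame = base frame: x ahead of the robot, y to its left, z up, the work surface at z = 0. Lengths are in mm, angles in degrees, forces in N, time in s.
With the tool pointing down it reaches from about 300 to 850 mm from the base axis. Payload 4.2 kg.
Tool frame: the origin (TCP) lies midway between the tips of the shut fingers; the grasp point (between the pads) lies 19 mm behind it; z points along the fingers, y is the direction in which the jaws open and shut (so a half turn about z gives the same grasp; the last joint's range is limited). The gripper opens to 91 mm and grips with 3 to 60 N. Pads are 32 mm wide; open, the fingers measure 118 mm over their backs; the gripper's body (76 mm by 178 mm) begins 60 mm behind the grasp point.
Start: joints at [-73.797, 18.312, 89.639, -0, 72.044, -1.146], TCP at [171.465, -548.856, 213.976] pointing down, gripper open.
Joint ranges: [-177.97, 177.97], [-48.28, 115.42], [12.27, 149.76], [-77.06, 257.06], [2.81, 150.46], [-146.56, 146.56]. Speed limits (degrees/s): [147.25, 147.25, 180, 180, 180, 180].

## Interface

Orientations are given as [roll, pitch, yaw] about the fixed x, y, z axes, in that order (R = Rz(yaw) Ry(pitch) Rx(roll)).
In Python, from workcell import * gives the robot as it stands.
- The arm moves only by the tool arm_command, never from a script. Its argument "deltas" is text: rows parted by semicolons, each of 7 numbers parted by spaces: the shift along the tool's x, y, z in mm, then the turn, a rotation vector about the tool's x, y, z in degrees, then the finger opening in mm, from 0 to 91.2. In form: x y z wx wy wz hand; .... A call has 1 to 5 rows; each row shifts and turns the commanded pose from where the row before left it, along the tool's axes as they then stand; what a row does not reach is not made up. A row lasts 1/8 s, in which the tool goes at most 62.5 mm and 10.7 degrees, less where a joint would pass 70% of its speed; a pose out of reach is approached as far as the arm can. A call is refused whole if a number of a shift passes 62.5 or a number of a turn 10.7, either way. A call with a gripper value outside its range is refused whole. The fingers move at their own pace and stop on an object; "force" is the grip in N (left out, the last holds). Time passes only in rows, so rows that do not move let the fingers close. It gives the time, the measured TCP pose, the force and the opening at its end, in the units of the state.
- state(): the state, without advancing time (a new reading comes with each control period).
- grab_frame(name): name is "scene" or "top"; returns the picture (480x640x3 uint8, red, green, blue); there is no depth.
- camera_model(name): a dict with "fx", "fy", "cx", "cy" (pixels), "rvec" (rotation vector, rad) and "tvec" (3), from world to camera coordinates, as OpenCV has them. Camera axes: x right, y down, z forward; pixel columns grow to the right and rows downward; lengths in mm; the calibration is good to about 2 mm. A picture is of the moment at which its call begins. camera_model takes no time and is no camera call.
- job_done(): hands the job in, once; it reports no verdict.
The state is a dict: "time_s": time; "qpos": joint angles; "qvel": joint speeds; "effort": joint torques, N m; "ee_pos": TCP position; "ee_rot": TCP orientation; "force": force on the tool from outside, world axes, zero at the start; "torque": the same for the moment, N m; "gripper_width": finger opening in mm.
Only numpy, scipy, OpenCV 4.12 (cv2) and the standard library are available. Lean on these libraries where they do the work, as an engineer would, in place of code of your own. Each camera call takes 0.05 s, during which the arm holds its last target. There are 200 camera calls.

## Task

Get the solder-fume extraction ready: push the toggle on the grey switch box all the way over to its other side to switch the fan on, and push the lever of the round fume inlet around until its centre line stands on the three-quarters-open mark (the fourth of the five long marks, counted from the thin end of the tapered band). Do it in either order, gently, with the fingertips or the outside of the fingers only: push, do not grip, and leave everything else on the bench where it is.

Things in the scene. Friction and masses are not known exactly. Their poses are not given: they have to be found in the camera images.
- damper: round sheet-metal fume inlet with iris damper, fixed to the bench. Origin on its vertical axis at bench height, z up. Flange 156 mm across, 6 high; drum 140 mm across, flat top with the scale at height 60 mm; on it a knurled dark ring, 94 mm across, top at 71, that carries the lever; in the ring the suction mouth, 85 mm across, with a wire guard, top at 77 mm, nothing above. The scale lies around its -x side
- damper_ring (a joint): angle of ring and lever: 0 = on the closed end mark, 1.6 rad = on the open end mark (stops at both), growing anticlockwise seen from above. The lever points from the axis along (damper yaw + pi - 0.8 + this value). Long marks at 0, 0.4, 0.8, 1.2, 1.6, short ones between; three-quarters open is 1.2. Friction holds it where it is left (about 2.5 N at the knob moves it, no spring)
- lever_knob (a point): centre of the upright black knob at the lever's end: 15 mm across, 64 to 100 mm above the bench (this point at 85), 105 mm from the damper's axis. A flat dark bar 8 mm wide, its top 69 mm above the bench, with a white centre line, joins it to the ring. Nothing stands above it
- mark_closed (a point): the closed end mark, first of the five long marks, beside the thin end of the dark tapered band (the band grows broad towards the open end). On the drum's top, 63 mm from the axis, 61 mm above the bench; as seen from above it lies 0.8 rad clockwise of the damper's own -x axis
- mark_three_quarter (a point): the three-quarters-open mark: fourth of the five long marks counted from the closed end (second from the broad end of the tapered band). On the drum's top, 63 mm from the damper's axis, 61 mm above the bench
- switch_box: the extractor's switch box, grey steel, fixed to the bench, 130 (x) by 110 (y) mm, top 72 mm high; origin at the centre of its underside. The toggle stands in the middle of its top in a steel bush 76 mm high, 26 mm across; a pilot lamp and a fuse cap, under 82 mm high, stand 36 mm towards +x, 22 mm either side of the middle
- toggle (a joint): angle of the steel toggle lever: 0 = off, leaning 0.45 rad from upright to the box's -x side; 0.9 rad = on, leaning as far to its +x side (stops at both). Its pivot is over the box's middle, 74 mm above the bench. Friction holds it where it is left (about 1.5 N near the tip moves it, no snap action)
- toggle_tip (a point): tip of the toggle lever, on its centre line 46 mm from the pivot (about 115 mm above the bench when off or on); the lever is 12 mm thick near the tip and ends 2 mm beyond this point
- spool: a bystander: reel of solder wire lying flat, 60 mm across and 45 mm high, origin at the centre of its underside. Not to be disturbed
- tub_mid: a bystander: round black tub of small yellow parts, 81 mm across and 50 mm high, origin at the centre of its underside. Not to be disturbed
- tub_left: a bystander: round black tub of small red parts, 81 mm across and 50 mm high, origin at the centre of its underside. Not to be disturbed
- parts_bin: a bystander: black open-fronted parts bin, 110 (x) by 90 (y) by 60 mm high, origin at the centre of its underside. Not to be disturbed
- pliers: a bystander: pair of pliers lying flat, 155 mm long along its x, up to 60 mm wide, 12 mm high, origin near the pivot at bench height. Not to be disturbed
- knife: a bystander: yellow snap-off knife lying flat, 140 mm long along its x, 18 mm wide, 13 mm high. Not to be disturbed
- loose_board: a bystander: green circuit board with components, 100 (x) by 80 (y) mm, 14 mm high, origin at the centre of its underside. Not to be disturbed
- screwdriver: a bystander: screwdriver lying flat, 170 mm long along its x, about 30 mm thick at the handle. Not to be disturbed

How it is judged (in metres and radians):
At the end, for the whole second after the job is handed in: The damper lever rests within 0.07 rad (4 degrees) of the three-quarters-open mark (joint 1.13 to 1.27 rad), the toggle is over to its on side (joint above 0.75 of 0.9 rad), and every loose thing is within 25 mm of where it stood (value of joint damper_ring between 1.13 and 1.27 rad and velocity of joint damper_ring between -0.02 and 0.02 rad/s and value of joint toggle above 0.75 rad and distance of each of spool, tub_mid, tub_left, parts_bin, pliers, knife, loose_board, screwdriver from where it was at the start of the episode below 0.025 m); the robot touches nothing.
It fails at once if a loose thing on the bench is lifted, carried or shoved more than 25 mm (distance of any of spool, tub_mid, tub_left, parts_bin, pliers, knife, loose_board, screwdriver from where it was at the start of the episode above 0.025 m).
It fails at once if the damper is gripped or forced: more than 30 N between the fingers and the damper (contact force between the fingers and damper above 30 N).
It fails at once if the toggle is gripped or forced: more than 35 N between the fingers and the switch box (contact force between the fingers and switch_box above 35 N).
It also fails if it takes over 54 s, if anything falls off the work surface, if the arm or the gripper's body presses on something with over 40 N, if the wrist force passes 120 N, or if a joint passes its speed limit or range.

## Working session

There is one attempt and no reset: what is moved stays moved. The work goes in short steps, Python scripts to look and compute and a tool call to move; the robot and the scene stay as the last step left them, time stands still between calls to the robot, and variables do not carry over. Pictures are saved under pics/ and viewed, about 8 in all and at most 12, crops included, and the job is handed in when it is done.

Besides the shell and the picture viewer there is one more tool, called in YAML: its name, and indented under it one key for each argument. arm_command: Moves the arm, as the interface text tells. Its arguments: {"type":"object","properties":{"deltas":{"type":"string"},"force":{"type":"number"}},"required":["deltas"]}

```bash
mkdir -p pics
cat > h.py <<'E'
from workcell import *
import numpy as np, cv2
def shot(cam,fn,crop=None,s=1):
    im=grab_frame(cam)[:,:,::-1]
    if crop: x0,y0,x1,y1=crop; im=im[y0:y1,x0:x1]
    im=cv2.resize(im,None,fx=s,fy=s,interpolation=cv2.INTER_CUBIC); cv2.imwrite('pics/'+fn,im)
def cam(n):
    m=camera_model(n);R=cv2.Rodrigues(np.array(m['rvec'],float))[0];return m,R,np.array(m['tvec'],float).ravel()
def ray(n,u,v,z):
    m,R,t=cam(n);d=R.T@np.array([(u-m['cx'])/m['fx'],(v-m['cy'])/m['fy'],1]);c=-R.T@t
    return (c+d*(z-c[2])/d[2]).round(1)
def proj(n,p):
    m,R,t=cam(n);q=R@np.array(p,float)+t;return (round(m['fx']*q[0]/q[2]+m['cx'],1),round(m['fy']*q[1]/q[2]+m['cy'],1))
E
python3 - <<'E'
from h import *
shot('scene','s1.png');shot('top','t1.png')
for n in('scene','top'):
    m,R,t=cam(n);print(n,-R.T@t,m['fx'],R[2])
print(state())
E
```

```text
scene [1283.3647222  -122.71143797 1302.62128283] 615.1324102380497 [-0.52119247  0.06758662 -0.85075876]
top [ 348.59155037  -16.6091885  1044.88031433] 437.2693737919577 [ 0.18143822  0.01461109 -0.9832938 ]
{'time_s': 0.1, 'qpos': array([-7.37959258e+01,  1.83479128e+01,  8.97006940e+01,  6.67162097e-04,
        7.20438020e+01, -1.14403592e+00]), 'qvel': array([ 0.11346002, -0.07890539, -0.11441388,  0.00463873, -0.1511343 ,
        0.05726045]), 'effort': array([ 1.71126853e-04, -4.13333559e+01, -2.32510453e+01,  7.28410226e-02,
        4.22157417e-02, -5.91496268e-05]), 'ee_pos': array([ 171.34476957, -548.39288094,  213.19635126]), 'ee_rot': array([-1.79907622e+02, -2.47922745e-03,  1.73479019e+01]), 'force': array([-0.13772309, -0.78939432, -0.60924018]), 'torque': array([ 0.02079265, -0.04919641, -0.07787047]), 'gripper_width': 90.99088545131458}
```

View pics/t1.png

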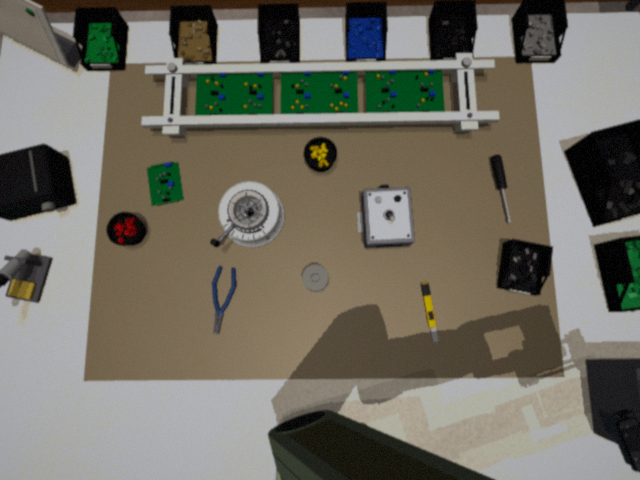

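View pics/s1.png

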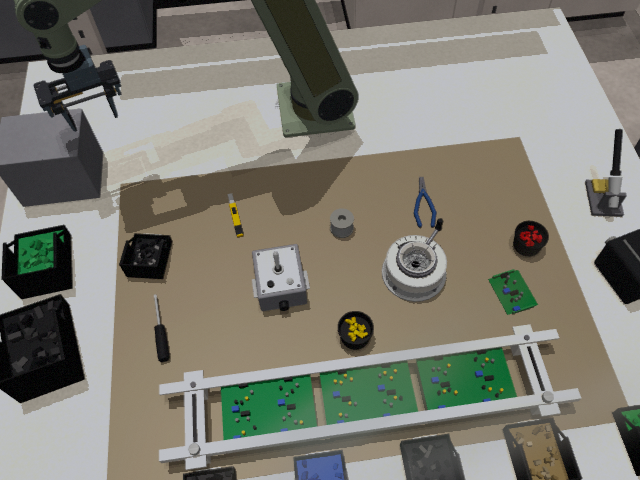

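The top picture shows the damper near (250,212) with its knob near (215,242), and the switch box near (388,216). I'll take enlarged crops.

Run:
```python
from h import *
a=grab_frame('top')[:,:,::-1];b=grab_frame('scene')[:,:,::-1]
f=lambda im,x,y,w,h,W,H:cv2.resize(im[y:y+h,x:x+w],(W,H),interpolation=cv2.INTER_CUBIC)
cv2.imwrite('pics/t2.png',np.hstack([f(a,205,172,90,90,450,450),f(a,352,175,70,90,350,450)]))
cv2.imwrite('pics/s2.png',np.hstack([f(b,375,212,80,90,400,450),f(b,245,235,70,90,350,450)]))
```

```text
(no output)
```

View pics/t2.png

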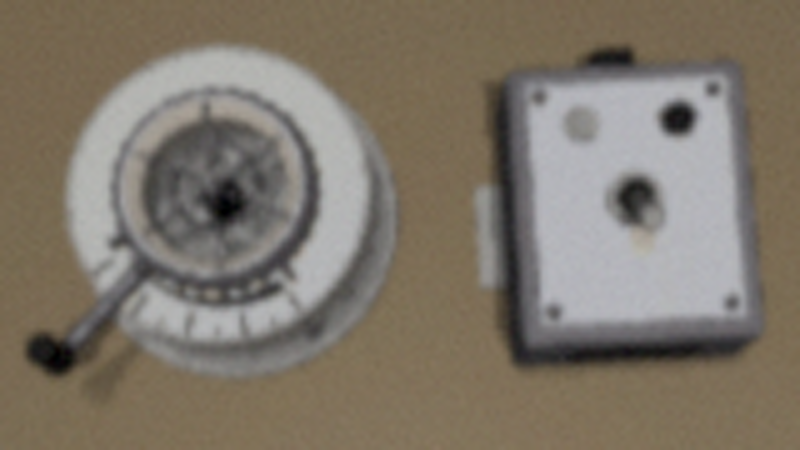

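View pics/s2.png

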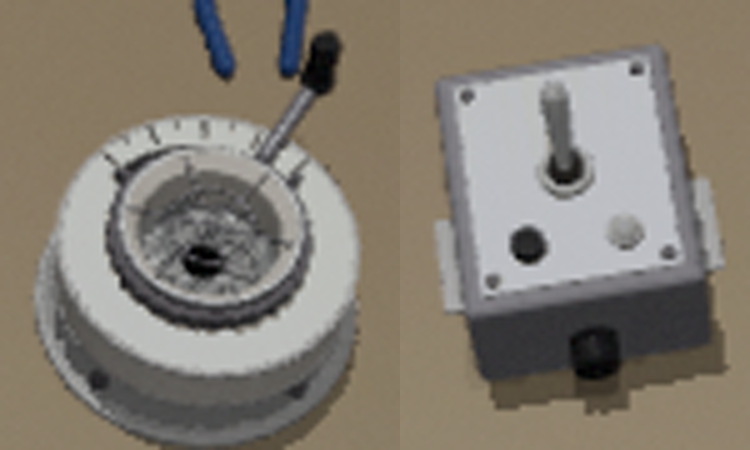

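Run:
```python
from h import *
T=lambda x,y,z:ray('top',205+x/5,172+y/5,z)
S=lambda x,y,z:ray('scene',375+x/5,212+y/5,z)
for n,p in dict(ring=T(216,185,71),drum=T(219,197,60),ringS=S(210,240,71)).items():print(n,p)
c=T(217,187,71)[:2]*.5+T(219,197,60)[:2]*.5; print('c',c)
ang=lambda p:(np.degrees(np.arctan2(*(p[:2]-c)[::-1]))%360, np.linalg.norm(p[:2]-c))
for p in[(100,270),(140,300),(188,322),(243,325),(293,300)]:print('markT',ang(T(*p,61)))
for p in[(108,160),(152,136),(204,128),(258,138),(303,166)]:print('markS',ang(S(*p,61)))
for p in[(140,268,69),(90,324,69),(40,346,100),(62,355,66)]:print('levT',T(*p),ang(T(*p)))
for p in[(265,155,69),(305,95,69),(328,42,100)]:print('levS',S(*p),ang(S(*p)))
B=lambda x,y,z:ray('top',352+(x-450)/5,175+y/5,z)
C=lambda x,y,z:ray('scene',245+(x-400)/5,235+y/5,z)
print('screwsT',[B(*p,72) for p in[(540,97),(713,89),(731,302),(554,312)]])
print('screwsS',[C(*p,72) for p in[(467,96),(636,69),(669,253),(492,282)]])
print('bush',B(632,200,76),C(567,173,76)); print('tip',B(653,218,115),C(552,90,115))
print('spool',ray('top',315,277,45),'tubmid',ray('top',320,154,50),'pliers',ray('top',233,268,8),ray('top',218,268,8),'board',ray('top',184,200,10))
```

```text
ring [583.7 163.4  71. ]
drum [580.6 163.9  60. ]
ringS [588.8 165.2  71. ]
c [581.65 163.4 ]
markT (np.float64(122.69808496540642), np.float64(64.88191196319667))
markT (np.float64(144.11786275379586), np.float64(60.909051051547436))
markT (np.float64(167.37999738764466), np.float64(61.33174137426734))
markT (np.float64(190.94248452245904), np.float64(62.68981177192996))
markT (np.float64(214.6269125128674), np.float64(61.06678720876032))
markS (np.float64(214.96457218145557), np.float64(59.85309098116828))
markS (np.float64(190.42393781432557), np.float64(60.24427358679009))
markS (np.float64(166.2226551489304), np.float64(61.72594673231027))
markS (np.float64(142.4040839332263), np.float64(63.92513199047781))
markS (np.float64(119.52090008092075), np.float64(65.0443118189439))
levT [545.7 197.7  69. ] (np.float64(136.34548978668536), np.float64(49.687951255812536))
levT [520.  219.9  69. ] (np.float64(137.49586627459757), np.float64(83.6239947622691))
levT [505.  234.1 100. ] (np.float64(137.31235004520485), np.float64(104.2770948003444))
levT [506.4 232.9  66. ] (np.float64(137.27480213035847), np.float64(102.43443024686582))
levS [545.7 201.4  69. ] (np.float64(133.41208553979087), np.float64(52.31063467403166))
levS [515.3 227.9  69. ] (np.float64(135.81001245909815), np.float64(92.53416936461913))
levS [507.  236.7 100. ] (np.float64(135.5227925362828), np.float64(104.6208033805897))
screwsT [array([ 614. , -116.4,   72. ]), array([ 616.6, -195.7,   72. ]), array([ 517.4, -199.4,   72. ]), array([ 513.8, -119.7,   72. ])]
screwsS [array([ 519.2, -198.4,   72. ]), array([ 516.1, -118.5,   72. ]), array([ 615.9, -114.3,   72. ]), array([ 618.9, -195. ,   72. ])]
bush [ 564.1 -156.1   76. ] [ 569.8 -155.9   76. ]
tip [ 547.3 -159.3  115. ] [ 548.4 -157.4  115. ]
spool [428.4  12.   45. ] tubmid [721.5  -2.3  50. ] pliers [454.9 208.4   8. ] [455.4 244.3   8. ] board [623.2 333.   10. ]
```

Both views agree. The damper axis is at about (583,164), the lever at about 136.5° and the 3/4 mark at about 190°. The toggle pivot is at about (566,-157) with the tip at (548,-158) and the box yaw about 2°. Next I'll plan the rows.

```bash
cat >> h.py <<'E'
def rows(wps,start=None,step=55,turn=8):
    # wps: x y z yaw (tool down). prints rounded tool-frame rows
    if start is None:
        s=state();start=[*s['ee_pos'],s['ee_rot'][2]]
    p=np.array(start,float)
    for w in wps:
        w=np.array(w,float)
        n=int(max(1,np.ceil(np.linalg.norm(w[:3]-p[:3])/step),np.ceil(abs(w[3]-p[3])/turn)))
        goal=w
        for k in range(n):
            q=p+(goal-p)/(n-k);d=q-p;c,s_=np.cos(np.radians(p[3])),np.sin(np.radians(p[3]))
            r=np.round([c*d[0]+s_*d[1],s_*d[0]-c*d[1],-d[2],-d[3]],1)
            print(f'{r[0]:g} {r[1]:g} {r[2]:g} 0 0 {r[3]:g} 0;',end=' ')
            p=p+[c*r[0]+s_*r[1],s_*r[0]-c*r[1],-r[2],-r[3]]
        print(' ->',p.round(1))
E
python3 - <<'E'
from h import *
rows([(171.5,-548.9,270,17.3),(500,-158.5,230,2),(500,-158.5,105,2)],start=[171.5,-548.9,214,17.3])
E
```

```text
0 0 -28 0 0 -0 0; 0 0 -28 0 0 -0 0;  -> [ 171.5 -548.9  270.    17.3]
43 -27.5 4 0 0 1.5 0; 42.2 -28.6 4 0 0 1.5 0; 41.5 -29.7 4 0 0 1.5 0; 40.7 -30.8 4 0 0 1.5 0; 39.9 -31.9 4 0 0 1.6 0; 38.9 -32.9 4 0 0 1.5 0; 38.1 -34 4 0 0 1.6 0; 37.1 -35 4 0 0 1.5 0; 36.2 -36 4 0 0 1.6 0; 35.2 -36.9 4 0 0 1.5 0;  -> [ 500.  -158.5  230.     2. ]
-0 -0 41.7 0 0 0 0; -0 -0 41.7 0 0 0 0; -0 -0 41.6 0 0 0 0;  -> [ 500.  -158.5  105.     2. ]
```

arm_command:
  deltas: "0 0 -28 0 0 0 0; 0 0 -28 0 0 0 0; 43 -27.5 4 0 0 1.5 0; 42.2 -28.6 4 0 0 1.5 0; 41.5 -29.7 4 0 0 1.5 0"
  force: 20

```text
time_s: 0.82
ee_pos: [270.6, -430.4, 257.7]
ee_rot: [-180.0, -0.0, 12.8]
force: [1.1, -0.6, 0.1]
gripper_width: 43.8
```

arm_command:
  deltas: "40.7 -30.8 4 0 0 1.5 0; 39.9 -31.9 4 0 0 1.6 0; 38.9 -32.9 4 0 0 1.5 0; 38.1 -34 4 0 0 1.6 0; 37.1 -35 4 0 0 1.5 0"

```text
time_s: 1.45
ee_pos: [434.8, -234.9, 237.8]
ee_rot: [180.0, -0.0, 5.1]
force: [0.5, 0.3, 0.3]
gripper_width: 0.2
```

arm_command:
  deltas: "36.2 -36 4 0 0 1.6 0; 35.2 -36.9 4 0 0 1.5 0; 0 0 0 0 0 0 0; 0 0 0 0 0 0 0"

```text
time_s: 1.95
ee_pos: [499.2, -158.4, 229.7]
ee_rot: [180.0, 0.1, 2.1]
force: [0.1, -0.0, 0.6]
gripper_width: 0.4
```

arm_command:
  deltas: "0 0 42 0 0 0 0; 0 0 42 0 0 0 0; 0 0 41 0 0 0 0; 0 0 0 0 0 0 0; 0 0 0 0 0 0 0"

```text
time_s: 2.58
ee_pos: [500.4, -159.4, 106.5]
ee_rot: [179.9, -0.1, 2.0]
force: [-0.3, 0.6, 0.0]
gripper_width: 0.3
```

arm_command:
  deltas: "6 0 0 0 0 0 0; 6 0 0 0 0 0 0; 6 0 0 0 0 0 0; 5 0 0 0 0 0 0; 5 0 0 0 0 0 0"

```text
time_s: 3.2
ee_pos: [527.7, -157.0, 104.8]
ee_rot: [-180.0, 0.1, 2.1]
force: [-2.6, -0.2, 0.9]
gripper_width: -0.0
```

```bash
python3 -c "
from h import *
shot('scene','s3.png',(215,165,345,305),4);s=state();print(s['ee_pos'],s['force'])"
```

```text
[ 528.00731576 -157.15381069  104.82598157] [-1.37974969 -1.21625948  1.01799295]
```

View pics/s3.png

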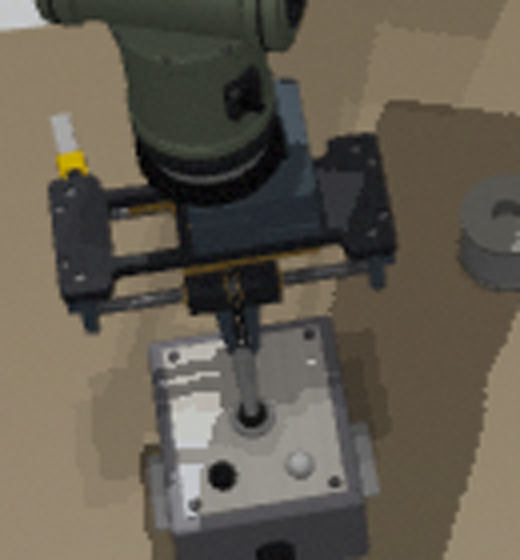

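The fingers touch the toggle (base at (250,415)) squarely. I'll keep pushing.

arm_command:
  deltas: "5 0 0 0 0 0 0; 5 0 0 0 0 0 0; 5 0 0 0 0 0 0; 4 0 0 0 0 0 0; 0 0 0 0 0 0 0"

```text
time_s: 3.88
ee_pos: [547.3, -156.6, 104.9]
ee_rot: [180.0, -0.0, 2.1]
force: [-0.4, -0.7, 0.4]
gripper_width: 0.5
```

arm_command:
  deltas: "3 0 0 0 0 0 0; 2 0 0 0 0 0 0; 2 0 0 0 0 0 0; 0 0 0 0 0 0 0"

```text
time_s: 4.38
ee_pos: [553.8, -156.2, 104.9]
ee_rot: [-180.0, -0.0, 2.1]
force: [-0.8, -1.6, -0.1]
gripper_width: 0.5
```

arm_command:
  deltas: "1 0 0 0 0 0 0; 1 0 0 0 0 0 0; 0 0 0 0 0 0 0"

```text
time_s: 4.75
ee_pos: [555.6, -156.2, 104.8]
ee_rot: [-180.0, 0.0, 2.0]
force: [-1.7, -0.9, -0.0]
gripper_width: 0.8
```

Next, 1 mm steps until the stop shows in the force.

arm_command:
  deltas: "1 0 0 0 0 0 0; 0 0 0 0 0 0 0"

```text
time_s: 5.0
ee_pos: [556.6, -156.1, 104.8]
ee_rot: [-180.0, 0.0, 2.0]
force: [-1.8, -1.2, -1.1]
gripper_width: 0.4
```

arm_command:
  deltas: "1 0 0 0 0 0 0; 0 0 0 0 0 0 0"

```text
time_s: 5.25
ee_pos: [557.6, -156.1, 104.9]
ee_rot: [-180.0, 0.0, 2.1]
force: [-1.3, -0.3, -0.5]
gripper_width: 0.4
```

arm_command:
  deltas: "1 0 0 0 0 0 0; 0 0 0 0 0 0 0"

```text
time_s: 5.5
ee_pos: [558.7, -156.0, 104.9]
ee_rot: [-180.0, -0.0, 2.0]
force: [-1.6, -0.7, -0.1]
gripper_width: 0.5
```

arm_command:
  deltas: "1 0 0 0 0 0 0; 0 0 0 0 0 0 0"

```text
time_s: 5.75
ee_pos: [559.7, -156.0, 104.9]
ee_rot: [180.0, 0.0, 2.1]
force: [-2.1, -0.6, 0.2]
gripper_width: 0.5
```

```bash
python3 -c "
from h import *
shot('scene','s4.png',(235,185,325,305),5)"
```

```text
(no output)
```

View pics/s4.png

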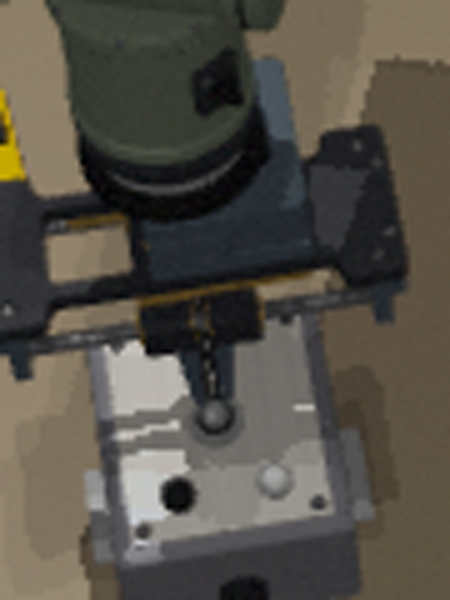

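The toggle tip now shows at crop (215,413), leaning to +x.

```bash
python3 -c "
from h import *
print(ray('scene',278,267.6,116),ray('scene',278,267.6,119),[proj('scene',(566+46*np.sin(a),-156.5,74+47*np.cos(a))) for a in (0,.2,.3,.45)])"
```

```text
[ 587.8 -155.2  116. ] [ 589.6 -155.2  119. ] [(np.float64(276.3), np.float64(258.2)), (np.float64(276.7), np.float64(261.9)), (np.float64(277.0), np.float64(263.9)), (np.float64(277.3), np.float64(266.9))]
```

arm_command:
  deltas: "1 0 0 0 0 0 0; 0 0 0 0 0 0 0"

```text
time_s: 6.05
ee_pos: [559.9, -156.0, 104.8]
ee_rot: [-180.0, 0.1, 2.1]
force: [-4.0, -1.6, 0.4]
gripper_width: 0.8
```

arm_command:
  deltas: "1 0 0 0 0 0 0; 0 0 0 0 0 0 0"

```text
time_s: 6.3
ee_pos: [560.1, -156.0, 104.7]
ee_rot: [-180.0, 0.2, 2.1]
force: [-7.1, -0.9, 0.7]
gripper_width: 0.5
```

The force rose to 7 N, so the toggle is at its stop. Now I'll plan the retreat and the damper push.

Run:
```python
from h import *
c=np.array([583,164])
def P(th,d,z,r=105):
    t=np.radians(th);q=c+r*np.array([np.cos(t),np.sin(t)])-d*np.array([-np.sin(t),np.cos(t)]);return (*q,z,th-180)
s=state()['ee_pos']
rows([(520,-157.5,105,2),(520,-157.5,190,2),P(136.5,36,190),P(136.5,36,76)],start=[562,-156,105,2])
rows([P(136.5,24,76)],start=P(136.5,36,76),step=6)
rows([P(a,21.5,76) for a in np.arange(139.5,187.6,3)],start=P(136.5,24,76))
```

```text
-42 0 -0 0 0 -0 0;  -> [ 520.  -157.5  105.     2. ]
-0 0 -42.5 0 0 -0 0; -0 0 -42.5 0 0 -0 0;  -> [ 520.  -157.5  190.     2. ]
3.3 -52.4 -0 0 0 5.7 0; -1.9 -52.5 -0 0 0 5.7 0; -7.2 -52 -0 0 0 5.7 0; -12.3 -51 -0 0 0 5.7 0; -17.3 -49.6 -0 0 0 5.7 0; -22.1 -47.6 -0 0 0 5.7 0; -26.7 -45.2 -0 0 0 5.6 0; -31 -42.4 -0 0 0 5.7 0;  -> [531.7 262.4 190.  -43.5]
-0 0 38 0 0 -0 0; -0 0 38 0 0 -0 0; -0 0 38 0 0 -0 0;  -> [531.7 262.4  76.  -43.5]
-0 4 -0 0 0 -0 0; -0 4 -0 0 0 -0 0; -0 4 -0 0 0 -0 0;  -> [523.4 253.7  76.  -43.5]
-1 8 -0 0 0 -3 0;  -> [517.1 248.6  76.  -40.5]
-1 5.6 -0 0 0 -3 0;  -> [512.7 245.   76.  -37.5]
-0.9 5.5 -0 0 0 -3 0;  -> [508.7 241.1  76.  -34.5]
-1 5.5 -0 0 0 -3 0;  -> [504.7 237.2  76.  -31.5]
-1 5.5 -0 0 0 -3 0;  -> [501.  233.   76.  -28.5]
-1 5.5 -0 0 0 -3 0;  -> [497.5 228.7  76.  -25.5]
-1 5.6 -0 0 0 -3 0;  -> [494.2 224.   76.  -22.5]
-1 5.5 -0 0 0 -3 0;  -> [491.2 219.3  76.  -19.5]
-0.9 5.5 -0 0 0 -3 0;  -> [488.5 214.5  76.  -16.5]
-1 5.5 -0 0 0 -3 0;  -> [485.9 209.5  76.  -13.5]
-1 5.6 -0 0 0 -3 0;  -> [483.7 204.2  76.  -10.5]
-1 5.5 -0 0 0 -3 0;  -> [481.7 199.   76.   -7.5]
-1 5.5 -0 0 0 -3 0;  -> [480.  193.7  76.   -4.5]
-0.9 5.6 -0 0 0 -3 0;  -> [478.6 188.2  76.   -1.5]
-1 5.5 -0 0 0 -3 0;  -> [477.5 182.7  76.    1.5]
-1 5.5 -0 0 0 -3 0;  -> [476.6 177.2  76.    4.5]
-1 5.5 -0 0 0 -3 0;  -> [476.1 171.6  76.    7.5]
```

arm_command:
  deltas: "-20 0 0 0 0 0 0; -22 0 0 0 0 0 0; 0 0 -42.5 0 0 0 0; 0 0 -42.5 0 0 0 0; 0 0 0 0 0 0 0"

```text
time_s: 6.92
ee_pos: [523.5, -158.2, 194.3]
ee_rot: [179.8, -0.7, 2.0]
force: [0.9, 0.3, -0.9]
gripper_width: 0.1
```

arm_command:
  deltas: "3.3 -52.4 0 0 0 5.7 0; -1.9 -52.5 0 0 0 5.7 0; -7.2 -52 0 0 0 5.7 0; -12.3 -51 0 0 0 5.7 0; -17.3 -49.6 0 0 0 5.7 0"

```text
time_s: 7.55
ee_pos: [527.0, 107.2, 189.2]
ee_rot: [-179.9, -0.0, -26.6]
force: [0.3, -0.9, 0.9]
gripper_width: 0.6
```

arm_command:
  deltas: "-22.1 -47.6 0 0 0 5.7 0; -26.7 -45.2 0 0 0 5.6 0; -31 -42.4 0 0 0 5.7 0; 0 0 0 0 0 0 0; 0 0 0 0 0 0 0"

```text
time_s: 8.18
ee_pos: [542.9, 220.0, 185.8]
ee_rot: [-177.8, 3.2, -39.2]
force: [0.7, -0.2, -0.6]
gripper_width: 0.4
```

arm_command:
  deltas: "0 0 38 0 0 0 0; 0 0 38 0 0 0 0; 0 0 38 0 0 0 0; 0 0 0 0 0 0 0; 0 0 0 0 0 0 0"

```text
time_s: 8.8
ee_pos: [542.1, 228.0, 74.1]
ee_rot: [-177.6, 3.1, -39.2]
force: [0.8, 1.4, 0.2]
gripper_width: 0.4
```

```bash
python3 -c "
from h import *
a=grab_frame('scene')[:,:,::-1];b=grab_frame('top')[:,:,::-1]
f=lambda im,x,y,w,h:cv2.resize(im[y:y+h,x:x+w],(4*w,4*h),interpolation=cv2.INTER_CUBIC)
cv2.imwrite('pics/s5.png',np.hstack([f(a,375,170,110,140),f(b,180,150,90,140)]));s=state();print(s['ee_pos'],s['ee_rot'])"
```

```text
[542.46549384 228.26441235  74.68089554] [-177.56012235    3.07095401  -39.22630531]
```

View pics/s5.png

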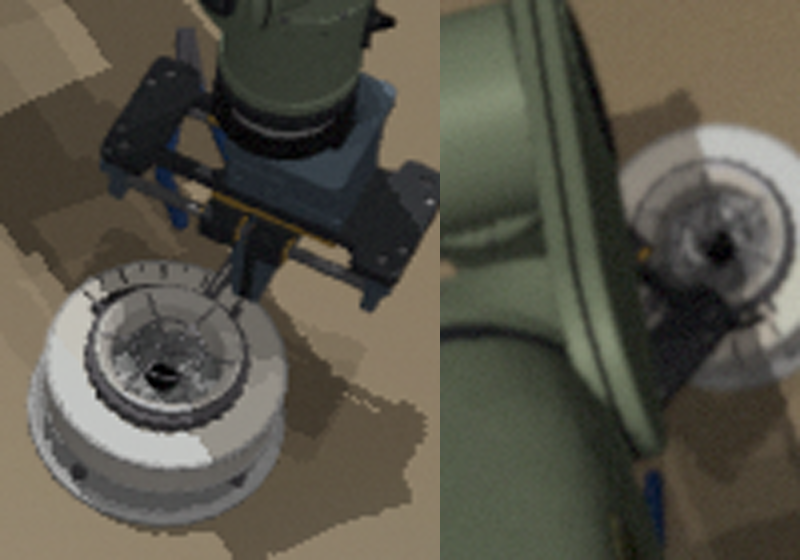

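The arm fell short: it stopped at (542,228) with a 3° tilt because speed limiting cut some rows. Nothing is touched. I'll raise, straighten and reposition more slowly.

```bash
cat >> h.py <<'E'
from scipy.spatial.transform import Rotation as Ro
c=np.array([583,164])
def P(th,d,z,r=105):
    t=np.radians(th);q=c+r*np.array([np.cos(t),np.sin(t)])-d*np.array([-np.sin(t),np.cos(t)]);return (*q,z,th-180)
def go(x,y,z,yaw,n):
    s=state();R=Ro.from_euler('xyz',s['ee_rot'],degrees=True);p=np.array(s['ee_pos']);G=Ro.from_euler('xyz',[180,0,yaw],degrees=True)
    rv=(R.inv()*G).as_rotvec(degrees=True)/n;d=(np.array([x,y,z])-p)/n
    for k in range(n):
        print(*R.inv().apply(d).round(1),*rv.round(1),0,sep=' ',end='; ');R=R*Ro.from_rotvec(rv,degrees=True)
    print()
E
python3 -c "
from h import *
go(*P(136.5,36,120),5)"
```

```text
-6.5 -4.3 -8.6 -0.5 0.6 0.8 0; -6.4 -4.1 -8.7 -0.5 0.6 0.8 0; -6.4 -4.0 -8.8 -0.5 0.6 0.8 0; -6.4 -3.8 -8.9 -0.5 0.6 0.8 0; -6.3 -3.6 -9.0 -0.5 0.6 0.8 0;
```

arm_command:
  deltas: "0 0 -22 0 0 0 0; 0 0 -22 0 0 0 0; 0 -8 0 -1.2 1.5 2 0; -8 -6 0 -1.2 1.5 2 0; 0 0 0 0 0 0 0"

```text
time_s: 9.52
ee_pos: [552.4, 211.7, 113.2]
ee_rot: [-178.5, 3.0, -40.4]
force: [-0.2, -0.9, 0.4]
gripper_width: 0.6
```

```bash
python3 -c "
from h import *
s=state();print(s['ee_pos'],s['ee_rot'],s['qpos'])
go(*P(136.5,36,120),4)"
```

```text
[552.39179188 211.71466238 113.24974835] [-178.51073975    2.96400278  -40.38759586] [ 17.98117368  24.38447863  95.72005238   3.80736274  60.23590933
 146.50686783]
-12.2 -6.3 -0.9 -0.4 0.8 0.8 0; -12.3 -6.1 -1.1 -0.4 0.8 0.8 0; -12.4 -6.0 -1.3 -0.4 0.8 0.8 0; -12.4 -5.8 -1.5 -0.4 0.8 0.8 0;
```

Joint 6 hit its range limit (146.5°), which explains the shortfall. I'll unwind to yaw 46° instead and push with the −x side of the fingers.

arm_command:
  deltas: "0 0 -10 0 0 -9 0; 0 0 -5 0 0 -9 0; 0 0 0 0 0 -9 0; 0 0 0 0 0 -9 0; 0 0 0 0 0 -9 0"

```text
time_s: 10.15
ee_pos: [552.5, 211.5, 128.3]
ee_rot: [-176.8, 1.0, 5.0]
force: [-0.7, 0.8, 0.8]
gripper_width: 0.5
```

arm_command:
  deltas: "0 0 0 0 0 -9 0; 0 0 0 0 0 -9 0; 0 0 0 0 0 -9 0; 0 0 0 0 0 -9 0; 0 0 0 0 0 0 0"

```text
time_s: 10.78
ee_pos: [552.6, 211.6, 128.4]
ee_rot: [-176.8, -1.0, 40.5]
force: [1.0, -1.5, 0.0]
gripper_width: 0.9
```

```bash
cat >> h.py <<'E'
def Q(th,d,z,r=105): return (*P(th,d,z,r)[:3],th-90)
E
python3 -c "
from h import *
s=state();print(s['ee_pos'],s['ee_rot'],s['qpos'],Q(136.5,38,125))
go(*Q(136.5,38,125),4)"
```

```text
[552.57516292 211.55293777 128.44709779] [-176.83599013   -1.0278779    40.49338258] [17.95419159 23.58177217 94.59773487  3.75155361 62.13608076 65.66941966] (np.float64(532.9931649200724), np.float64(263.84145654631106), 125, 46.5)
4.7 -13.0 1.7 -0.8 -0.3 -1.5 0; 5.1 -12.9 1.5 -0.8 -0.3 -1.5 0; 5.4 -12.8 1.3 -0.8 -0.3 -1.5 0; 5.8 -12.7 1.1 -0.8 -0.3 -1.5 0;
```

arm_command:
  deltas: "4.7 -13 1.7 -0.8 -0.3 -1.5 0; 5.1 -12.9 1.5 -0.8 -0.3 -1.5 0; 5.4 -12.8 1.3 -0.8 -0.3 -1.5 0; 5.8 -12.7 1.1 -0.8 -0.3 -1.5 0; 0 0 0 0 0 0 0"

```text
time_s: 11.4
ee_pos: [532.7, 265.3, 125.6]
ee_rot: [179.8, -0.1, 46.8]
force: [-0.0, -0.8, -0.1]
gripper_width: 0.3
```

arm_command:
  deltas: "0 0 16 0 0 0 0; 0 0 16 0 0 0 0; 0 0 16 0 0 0 0; 0 0 0 0 0 0 0; 0 0 0 0 0 0 0"

```text
time_s: 12.02
ee_pos: [533.8, 263.7, 77.7]
ee_rot: [179.9, -0.1, 46.6]
force: [0.0, 0.3, 0.5]
gripper_width: 0.5
```

Run:
```python
from h import *
s=state();print(s['ee_pos'],s['ee_rot'],s['force'],Q(136.5,38,77))
p=Q(136.5,38,77)
seq=[Q(136.5,26,77)]+[Q(a,23.5,77) for a in np.arange(139.5,184.6,3)]
rows(seq,start=p,step=20)
```

```text
[533.84926302 263.6644173   77.66460828] [ 1.79850251e+02 -8.98500820e-02  4.66061203e+01] [0.03238664 0.26657689 0.54211353] (np.float64(532.9931649200724), np.float64(263.84145654631106), 77, 46.5)
-12 0 -0 0 0 -0 0;  -> [524.7 255.1  77.   46.5]
-8 -1.1 -0 0 0 -3 0;  -> [518.4 250.1  77.   49.5]
-5.6 -1.1 -0 0 0 -3 0;  -> [514.  246.5  77.   52.5]
-5.5 -1.1 -0 0 0 -3 0;  -> [509.7 242.9  77.   55.5]
-5.5 -1 -0 0 0 -3 0;  -> [505.8 238.9  77.   58.5]
-5.5 -1.1 -0 0 0 -3 0;  -> [502.  234.8  77.   61.5]
-5.6 -1.1 -0 0 0 -3 0;  -> [498.3 230.4  77.   64.5]
-5.5 -1.1 -0 0 0 -3 0;  -> [495.  225.9  77.   67.5]
-5.5 -1.1 -0 0 0 -3 0;  -> [491.9 221.2  77.   70.5]
-5.5 -1.1 -0 0 0 -3 0;  -> [489.  216.4  77.   73.5]
-5.6 -1.1 -0 0 0 -3 0;  -> [486.3 211.4  77.   76.5]
-5.5 -1 -0 0 0 -3 0;  -> [484.1 206.2  77.   79.5]
-5.5 -1.1 -0 0 0 -3 0;  -> [482.  201.   77.   82.5]
-5.6 -1.1 -0 0 0 -3 0;  -> [480.2 195.6  77.   85.5]
-5.5 -1.1 -0 0 0 -3 0;  -> [478.7 190.2  77.   88.5]
-5.5 -1.1 -0 0 0 -3 0;  -> [477.4 184.8  77.   91.5]
-5.5 -1.1 -0 0 0 -3 0;  -> [476.5 179.2  77.   94.5]
```

arm_command:
  deltas: "-6 0 0 0 0 0 0; -6 0 0 0 0 0 0; -4 -0.5 0 0 0 -1.5 0; -4 -0.6 0 0 0 -1.5 0; -5.6 -1.1 0 0 0 -3 0"

```text
time_s: 12.65
ee_pos: [515.0, 246.8, 78.1]
ee_rot: [179.8, -0.2, 52.8]
force: [1.3, 1.4, -0.5]
gripper_width: 0.6
```

arm_command:
  deltas: "-5.5 -1.1 0 0 0 -3 0; -5.5 -1 0 0 0 -3 0; -5.5 -1.1 0 0 0 -3 0; -5.6 -1.1 0 0 0 -3 0; -5.5 -1.1 0 0 0 -3 0"

```text
time_s: 13.28
ee_pos: [496.2, 226.0, 78.0]
ee_rot: [179.8, -0.1, 67.8]
force: [1.8, 1.3, 0.4]
gripper_width: 0.5
```

arm_command:
  deltas: "-5.5 -1.1 0 0 0 -3 0; -5.5 -1.1 0 0 0 -3 0; -5.6 -1.1 0 0 0 -3 0; -5.5 -1 0 0 0 -3 0; 0 0 0 0 0 0 0"

```text
time_s: 13.9
ee_pos: [484.5, 205.7, 77.7]
ee_rot: [179.9, 0.0, 79.6]
force: [-0.6, 0.8, -0.2]
gripper_width: 0.3
```

```bash
python3 -c "
from h import *
shot('scene','s6.png',(375,190,475,290),5);s=state();print(s['ee_pos'],s['ee_rot'],s['force'])"
```

```text
[484.45930062 205.68025529  77.64635654] [1.79862425e+02 4.53456256e-02 7.96026669e+01] [-0.4373636  -0.26999391  0.32305227]
```

View pics/s6.png

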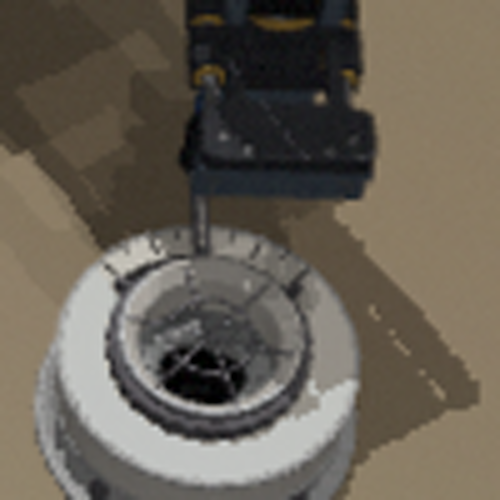

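The lever bar shows at crop (195..205, 200..250), just past the third mark.

```bash
cat >> h.py <<'E'
def lev(n,u,v,z=69):
    p=ray(n,u,v,z)[:2]-c;return np.degrees(np.arctan2(p[1],p[0]))%360
E
python3 - <<'E'
from h import *
S=lambda x,y:(375+x/5,190+y/5)
for p in[(202,248),(199,205)]:print(lev('scene',*S(*p)))
for p in[(108,270),(152,246),(204,238),(258,248),(303,276)]:print('m',lev('scene',*S(*p),61))
E
```

```text
168.90627698844216
169.60131401369097
m 214.7010645783102
m 190.74519109253288
m 167.04634777177534
m 143.5555582434129
m 120.813057827731
```

arm_command:
  deltas: "-5.5 -1.1 0 0 0 -3 0; -5.6 -1.1 0 0 0 -3 0; -5.5 -1.1 0 0 0 -3 0; -5.5 -1.1 0 0 0 -3 0; -5.5 -1.1 0 0 0 -3 0"

```text
time_s: 14.58
ee_pos: [477.3, 179.3, 77.6]
ee_rot: [179.8, 0.0, 94.7]
force: [1.2, 2.6, -0.7]
gripper_width: 0.4
```

arm_command:
  deltas: "-3.7 -0.7 0 0 0 -2 0; -3.1 -0.6 0 0 0 -1.7 0; -1.8 -0.4 0 0 0 -1 0; 0 0 0 0 0 0 0; 0 0 0 0 0 0 0"

```text
time_s: 15.2
ee_pos: [476.5, 170.2, 77.6]
ee_rot: [179.9, 0.1, 99.3]
force: [0.8, 1.6, 0.3]
gripper_width: 0.3
```

```bash
python3 -c "
from h import *
shot('scene','s7.png',(375,190,475,290),5);s=state();print(s['ee_pos'],s['ee_rot'],s['force'],Q(189.2,23.5,77))"
```

```text
[476.51727684 170.17116968  77.58284578] [1.79851261e+02 7.92341755e-02 9.93258075e+01] [ 1.1726039   2.23757269 -0.47236035] (np.float64(475.59348425657817), np.float64(170.4101775215726), 77, 99.19999999999999)
```

View pics/s7.png

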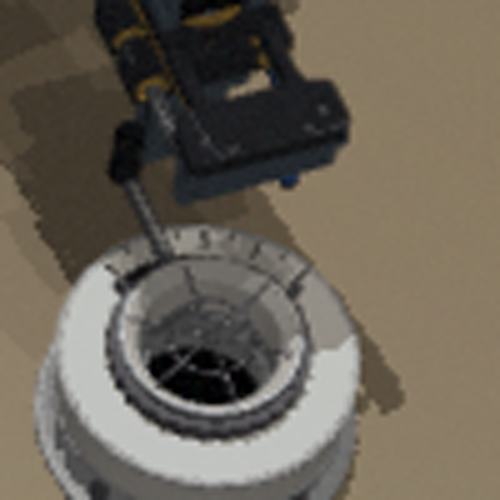

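Run:
```python
from h import *
S=lambda x,y:(375+x/5,190+y/5)
for p in[(163,252),(148,218),(132,186)]:print(lev('scene',*S(*p)))
print(lev('scene',*S(131,126),100))
```

```text
189.67826005313393
189.44932702124163
189.88180167011868
188.82037955202105
```

The lever reads about 189.5° against a target of about 190.4°. I'll nudge it 1.5 mm, then retreat along the push line and rise.

arm_command:
  deltas: "-0.8 -0.1 0 0 0 -0.4 0; -0.7 -0.1 0 0 0 -0.4 0; 0 0 0 0 0 0 0; 0 0 0 0 0 0 0"

```text
time_s: 15.75
ee_pos: [476.5, 168.7, 77.6]
ee_rot: [179.9, 0.1, 100.1]
force: [0.7, 2.5, 1.0]
gripper_width: 0.3
```

arm_command:
  deltas: "5 0 0 0 0 0 0; 15 0 0 0 0 0 0; 15 0 -10 0 0 0 0; 0 0 -50 0 0 0 0; 0 0 -50 0 0 0 0"

```text
time_s: 16.38
ee_pos: [469.5, 204.3, 189.2]
ee_rot: [179.9, 0.1, 100.2]
force: [0.8, 0.6, 0.3]
gripper_width: 0.8
```

arm_command:
  deltas: "40 0 -20 0 0 0 0; 50 0 0 0 0 0 0; 50 0 0 0 0 0 0; 50 0 0 0 0 0 0; 0 0 0 0 0 0 0"

```text
time_s: 17.0
ee_pos: [435.2, 394.0, 207.5]
ee_rot: [179.8, 0.0, 100.4]
force: [0.3, -0.1, 0.0]
gripper_width: 0.5
```

Run:
```python
from h import *
a=grab_frame('scene')[:,:,::-1]
f=lambda x,y,w,h:cv2.resize(a[y:y+h,x:x+w],(5*w,5*h),interpolation=cv2.INTER_CUBIC)
cv2.imwrite('pics/s8.png',np.hstack([f(375,205,80,100),f(245,225,70,100)]));cv2.imwrite('pics/full.png',a)
s=state();print(s['time_s'],s['ee_pos'],s['qpos'],s['force'])
```

```text
17.05 [435.53633756 391.9882613  207.42074342] [40.9553294  19.49945792 88.83237737 -0.16972605 71.59833988 30.67850623] [ 0.00794037 -0.15532082 -0.09881116]
```

View pics/s8.png

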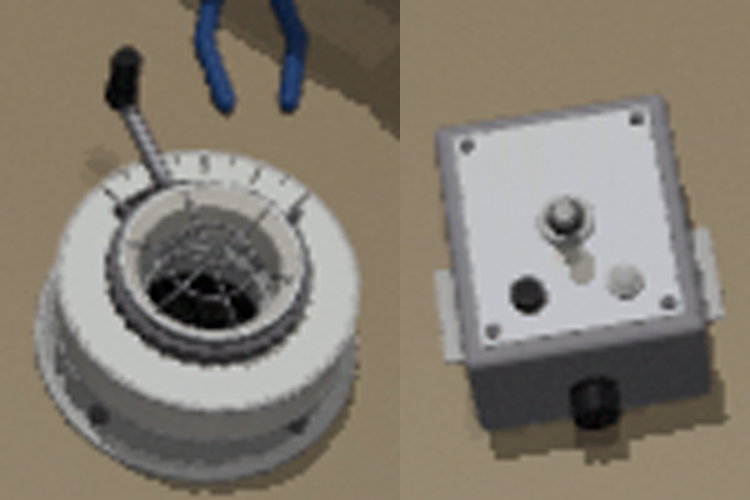

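The toggle tip is at px (278,267), which matches fully on. I'll cross-check the lever from the top view.

Run:
```python
from h import *
S=lambda x,y:(375+x/5,205+y/5)
for p in[(160,178),(144,145),(128,113)]:print(lev('scene',*S(*p)))
shot('top','t3.png',(205,172,305,272),6)
```

```text
191.37447895010902
191.20079778788443
191.2731178852679
```

View pics/t3.png

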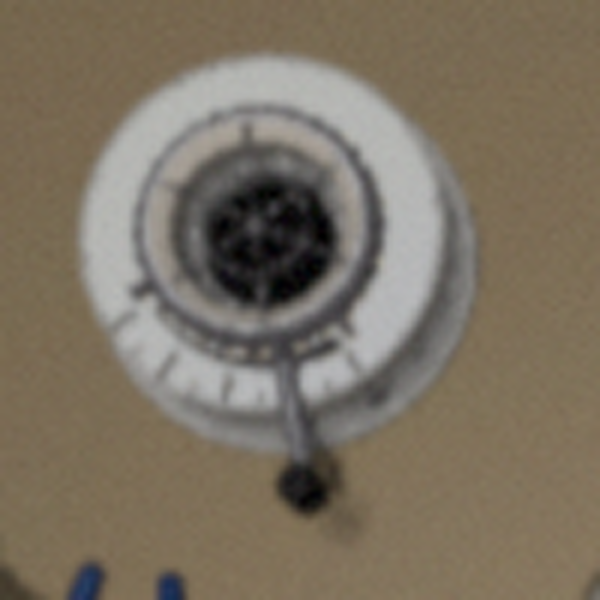

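Run:
```python
from h import *
T=lambda x,y:(205+x/6,172+y/6)
for p in[(287,365),(297,425),(303,455)]:print('lev',lev('top',*T(*p)))
for p in[(122,325),(167,363),(227,387),(354,361)]:print('m',lev('top',*T(*p),61))
a=cv2.imread('pics/s1.png').astype(int);b=cv2.imread('pics/full.png').astype(int)
for n,(x,y) in dict(spool=(342,222),tubm=(356,330),tubl=(530,238),bin=(147,256),pl=(425,203),kn=(236,215),bd=(513,291),sd=(162,330)).items():
    print(n,abs(a-b)[y-22:y+22,x-22:x+22].mean().round(1))
```

```text
lev 192.3734447521106
lev 191.76240701237052
lev 191.8400913303796
m 124.6727461098057
m 145.65138929645659
m 168.7796761165306
m 214.8438545616429
spool 2.8
tubm 2.7
tubl 9.6
bin 3.3
pl 31.3
kn 10.5
bd 2.8
sd 2.8
```

```bash
python3 -c "
from h import *
print(job_done())"
```

```text
the job is handed in; nothing more can be done
None
```

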